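Scan the stock label on a clamped carving

ROBOT

A 6-joint arm with a two-finger parallel gripper is mounted at the origin on the work surface. World frame = base frame: x ahead of the robot, y to its left, z up, the work surface at z = 0. Lengths are in m, angles in rad, forces in N, time in s.
With the tool pointing down it reaches from about 0.2 to 0.875 m from the base axis. Payload 3.4 kg.
Tool frame: the origin (TCP) lies midway between the tips of the shut fingers; the grasp point (between the pads) lies 19 mm behind it; z points along the fingers, y is the line along which they close (so a half turn about z gives the same grasp; the last joint's range is limited). The gripper opens to 94 mm and grips with 3 to 60 N. Pads are 16 mm wide; open, the fingers measure 119 mm over their backs; the gripper's body (75 mm by 177 mm) begins 78 mm behind the grasp point.
Start: joints at [-1.452, 0.276, 1.505, -0, 1.361, -0.121], TCP at [0.137, -0.559, 0.205] pointing down, gripper open.
Joint ranges: [-2.89, 2.89], [-0.75, 2.08], [0.22, 2.7], [-1.18, 4.32], [0.11, 2.71], [-2.7, 2.7]. Speed limits (rad/s): [2.57, 2.57, 3.14, 3.14, 3.14, 3.14].

INTERFACE

Orientations are given as a 3x3 rotation matrix whose columns are the frame's x, y, z axes.
In Python, from bench import env gives the robot as it stands. The module is installed in compiled form; this text tells all that it offers.
- The arm moves only by the tool move_arm, never from a script. Its argument "rows" is a list that holds one entry, the list of rows, each a list of 7 numbers: the turn, a rotation vector about the world's x, y, z in degrees, then the shift along the world's x, y, z in mm, then the opening, from -1 (shut) to 1 (fully open), so that 0 is half open. A call has 1 to 12 rows; each row is the pose to reach, as a shift and turn from the pose commanded when the call began; what a row does not reach only later rows make up. A row lasts 1/8 s, in which the tool goes at most 62.5 mm and 10.7 degrees, less where a joint would pass 70% of its speed; a pose out of reach is approached as far as the arm can. A call with a gripper value outside its range is refused whole. The fingers move at their own pace and stop on an object; the grip force is fixed at half the most. Time passes only in rows, so rows that repeat a pose let the fingers close. It gives the time, the measured TCP pose, the force, the opening and the grip force at its end, in the units of the state.
- env.get_obs(): the state, without advancing time (a new reading comes with each control period).
- env.camera(name): name is "scene" or "top"; returns a dict with "image" (420x560x3 uint8, blue, green, red), "camera_matrix" (3x3 intrinsics, pixels), "R" (3x3) and "t" (3): a world point X has camera coordinates R X + t. Camera axes: x right, y down, z forward; pixel columns grow to the right and rows downward; lengths in m; the calibration is good to about 2 mm. A picture is of the moment at which its call begins. There is no depth.
- env.job_done(): hands the job in; it is judged then, once.
The state is a dict: "t": time; "joint_pos": joint angles; "joint_velocities": joint speeds; "tau": joint torques, N m; "eef_pos": TCP position; "ee_rot": TCP orientation; "wrist_force": force on the tool from outside, world axes, zero at the start; "ft_torque": the same for the moment, N m; "opening": finger opening in m; "finger_force": force on a finger pad.
Only numpy, scipy, OpenCV 4.12 (cv2) and the standard library are available. Lean on these libraries where they do the work, as an engineer would, in place of code of your own. Each camera call takes 0.05 s, during which the arm holds its last target. There are 200 camera calls.

TASK

Slide the steel clamp jaw on the carving easel fully open to its stop, so that it uncovers the paper label on the carved panel. Then take the hand scanner by its handle and, without touching the panel or the clamp with it, hold its window squarely facing the label, about 5 cm in front of the label's middle, steady for at least one second. Finally stand the scanner gently back upright in the middle of its rubber mat, leaving the jaw open and the mallet, gouge and wax tin where they are.

Things in the scene. Friction and masses are not known exactly. Their poses are not given: they have to be found in the camera images.
- jaw (a joint): opening of the sliding clamp jaw in m: 0 = shut (covers the label), 0.11 = fully open at its stop. It slides level along the deck's +y (left seen from the robot), needs about 2 N plus 8 N per m/s, and stays where left. A flat steel plate 70 mm wide (along the slide), 130 mm long down the slope, its upper face 39 mm off the deck's face.
- jaw_handle (a point): grip point in the jaw's wooden handle, a world-vertical block at the jaw's upper end, 20 mm thick along the slide (deck y), 30 mm across; its top is 20 mm above this point, its foot 30 mm below, on the jaw's steel body, which slopes like the deck (upper edge about 9 mm higher than the foot). Moves with the jaw; axes as label.
- label (a point): middle of the flat paper label with black bars, on the carved panel's face: 40 mm along its y, 30 mm along its x. z: straight out of the face, 35 degrees from vertical towards the robot's side; x: up the slope; y: level, the jaw's slide. Relief around it stands up at most 7 mm. With the jaw fully open, the plate's edge is 75 mm and its handle 110 mm from here along +y.
- deck: sloping plywood deck of the fixed wooden easel, 300 mm along its y (level) by 230 mm along its x (up the slope), with the carved light-wood panel (250 x 165 x 20 mm) fixed on it. Origin: middle of its upper face, 125 mm above the bench; z: outward normal, 35 degrees from vertical. It carries the jaw; the easel's base is 310 x 220 mm.
- scanner: loose hand scanner, 0.2 to 0.4 kg, standing on its window. Square grey head 56 x 56 x 28 mm at the bottom, window in the middle of its underside; flat-sided black handle, 34 mm (its x) by 28 mm (its y), rising from the head to 135 mm. Origin: centre of the window at the underside; z points from the window up along the handle, so it looks along -z.
- mat: fixed square black rubber mat lying on the bench, 140 x 140 x 4 mm, on which the scanner stands at the start; origin: centre of its underside.
- mallet: bystander: wooden carver's mallet standing on its head with the handle up, head up to 84 mm in diameter and 135 mm tall, 250 mm tall overall; origin: centre of its underside.
- gouge: bystander: carving gouge lying on the bench, 255 mm long along its x, wooden handle to -x, 25 mm high; origin near its middle, on the bench.
- wax_tin: bystander: round closed metal tin, 72 mm in diameter, 50 mm tall; origin: centre of its underside.
Not all that is in view belongs to the job. Leave any green or turquoise look-alike of the scanner alone.

How it is judged:
By the outcome, as a careful person would: the job done as asked, in the order asked, and still so for the second after the job is handed in, with the robot touching nothing.
It also fails if it takes over 58 s, if anything falls off the work surface, if the arm or the gripper's body presses on something with over 40 N, if the wrist force passes 120 N, or if a joint passes its speed limit or range.

## Working session

There is one attempt and no reset: what is moved stays moved. The work goes in short steps, Python scripts to look and compute and a tool call to move; the robot and the scene stay as the last step left them, time stands still between calls to the robot, and variables do not carry over. Pictures are saved under pics/ and viewed, at most 10 in all, crops included, and the job is handed in when it is done.

Besides the shell and the picture viewer there is one more tool, called after ">>>" in YAML: its name, and indented under it one key for each argument. move_arm: Moves the arm, as the interface text tells. Its arguments: {"type":"object","properties":{"rows":{"type":"array"}},"required":["rows"]}

```bash
mkdir -p pics; cat > h.py <<'E'
import numpy as np, cv2
from bench import env
def cam(n,f=None):
    c=env.camera(n)
    if f: cv2.imwrite('pics/'+f,c['image'])
    return c
def ray(c,u,v):
    K=np.array(c['camera_matrix']);R=np.array(c['R']);t=np.array(c['t'])
    d=R.T@np.linalg.solve(K,[u,v,1.]);return -R.T@t,d/np.linalg.norm(d)
def onz(c,u,v,z):
    o,d=ray(c,u,v);return o+d*(z-o[2])/d[2]
def tri(c1,p1,c2,p2):
    o1,d1=ray(c1,*p1);o2,d2=ray(c2,*p2)
    s=np.linalg.lstsq(np.c_[d1,-d2],o2-o1,rcond=None)[0]
    a=o1+d1*s[0];b=o2+d2*s[1];return (a+b)/2,np.linalg.norm(a-b)
def proj(c,X):
    p=np.array(c['camera_matrix'])@(np.array(c['R'])@X+np.array(c['t']));return p[:2]/p[2]
E
python3 - <<'E'
from h import *
for n in('scene','top'):
    c=cam(n,n+'0.png');print(n,c['camera_matrix'],c['R'],c['t'])
o=env.get_obs();print(o['t'],o['eef_pos'],o['ee_rot'],o['opening'])
E
```

```text
scene [[442.23472866   0.         284.18965262]
 [  0.         442.23472866 212.46997242]
 [  0.           0.           1.        ]] [[ 0.11381268  0.99342273  0.01256786]
 [ 0.61687959 -0.06074614 -0.78470981]
 [-0.77878511  0.09706278 -0.61973589]] [-0.0733052  -0.17830691  1.80785827]
top [[493.14412692   0.         275.11217104]
 [  0.         493.14412692 211.08848308]
 [  0.           0.           1.        ]] [[ 0.02698295 -0.99960145 -0.00829798]
 [-0.98096748 -0.02488136 -0.19257132]
 [ 0.19228811  0.01333619 -0.98124789]] [-0.00400884  0.5393161   1.44800944]
0.1 [ 0.13648941 -0.55804484  0.20472901] [[ 9.71386315e-01  2.37504911e-01 -2.09357685e-04]
 [ 2.37504940e-01 -9.71385031e-01  1.58903506e-03]
 [ 1.74036710e-04 -1.59329040e-03 -9.99998716e-01]] 0.09410143475083899
```

View pics/scene0.png

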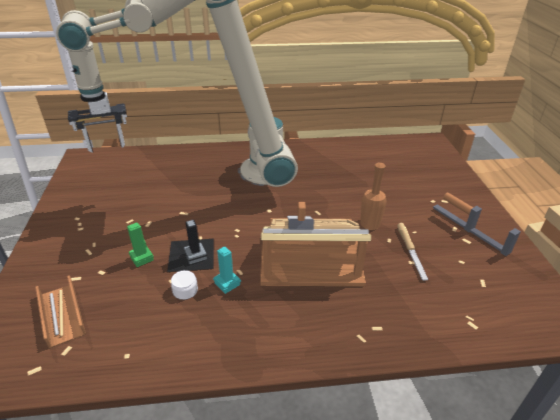

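View pics/top0.png

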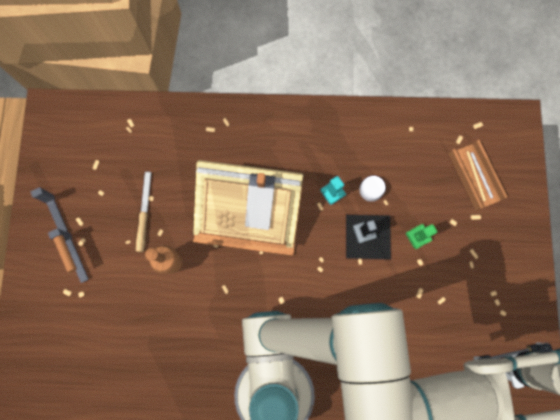

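The scene view shows the easel (jaw handle ≈ (302,212), scanner handle ≈ (192,235), mat ≈ (192,254)). In the top view the jaw handle is at ≈ (262,180), the plate ≈ (260,205), the scanner ≈ (366,231) and the mat ≈ (369,237). Next I enlarge both areas.

```bash
python3 - <<'E'
from h import *
t=cv2.imread('pics/top0.png');s=cv2.imread('pics/scene0.png')
a=cv2.resize(t[150:265,185:445],None,fx=3,fy=3,interpolation=cv2.INTER_CUBIC)
b=cv2.resize(s[190:300,150:380],None,fx=3,fy=3,interpolation=cv2.INTER_CUBIC)
im=np.zeros((345+0,780,3),np.uint8);im=a
b=cv2.resize(s[195:280,160:380],(780,int(85*780/220)),interpolation=cv2.INTER_CUBIC)[:250]
cv2.imwrite('pics/crop1.png',np.vstack([a,b]));print(a.shape,b.shape)
E
```

```text
(345, 780, 3) (250, 780, 3)
```

View pics/crop1.png

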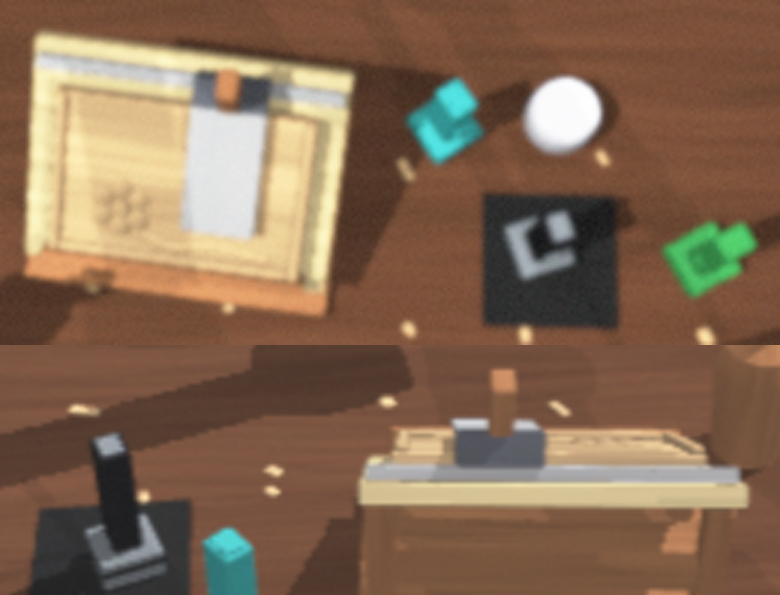

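The crop shows, in crop pixels: the jaw handle top at (228,76 top view; 503,378 scene), the scanner cap at (560,226; 108,442), the grey head around (540,245) and the mat corners at (484,194) to (618,327).

```bash
cat >> h.py <<'E'
np.set_printoptions(precision=4,suppress=True)
E
python3 - <<'E'
from h import *
T=cam('top');S=cam('scene')
t=lambda u,v:(185+(u-1)/3,150+(v-1)/3)
s=lambda u,v:(160+(u-1)/3.545,195+(v-346)/3.545)
print('cams',ray(T,0,0)[0],ray(S,0,0)[0])
print('handle top',tri(T,t(229,78),S,s(503,377)))
print('scanner cap',tri(T,t(560,226),S,s(109,442)))
UL=onz(T,*t(38,35),.191);UR=onz(T,*t(354,72),.191);print('deck up',UL,UR,np.linalg.norm(UL-UR), 'yaw',np.degrees(np.arctan2(-(UL-UR)[0],(UL-UR)[1])))
m=[onz(T,*t(*p),.004) for p in((484,194),(616,197),(618,328),(484,326))];print('mat',np.array(m),np.mean(m,0))
h=[onz(T,*t(*p),.032) for p in((504,226),(527,279),(577,262))];print('head',np.array(h),np.linalg.norm(h[0]-h[1]),np.linalg.norm(h[1]-h[2]), (h[0]+h[2])/2)
# mask-based handle
hsv=cv2.cvtColor(T['image'],cv2.COLOR_BGR2HSV)
for z,p in((.16,(182,230)),(.16,(255,240))):print('plate low',onz(T,*t(*p),.12))
E
```

```text
cams [ 0.2507 -0.0099  1.5247] [ 1.5263 -0.1135  0.9814]
handle top (array([0.5923, 0.0484, 0.2644]), np.float64(0.002589472553845414))
scanner cap (array([ 0.4886, -0.2648,  0.141 ]), np.float64(0.0009086172463026051))
deck up [0.6492 0.231  0.191 ] [ 0.6206 -0.0659  0.191 ] 0.2983155094101871 yaw -5.5014858929997805
mat [[ 0.544  -0.2117  0.004 ]
 [ 0.5443 -0.3492  0.004 ]
 [ 0.4075 -0.3488  0.004 ]
 [ 0.406  -0.2116  0.004 ]] [ 0.4754 -0.2803  0.004 ]
head [[ 0.5058 -0.2283  0.032 ]
 [ 0.4519 -0.2514  0.032 ]
 [ 0.4707 -0.3022  0.032 ]] 0.05863733808349469 0.05415235511627536 [ 0.4882 -0.2653  0.032 ]
plate low [0.479  0.0939 0.12  ]
plate low [0.4711 0.0234 0.12  ]
```

>>> move_arm:
  rows:
    - [[0, 0, 0, 0, 0, 60, 1], [0, 0, -5, 40, 50, 110, 1], [0, 0, -10, 80, 100, 150, 1], [0, 0, -15, 117, 155, 150, 1], [0, 0, -19, 154, 205, 150, 1], [0, 0, -19, 191, 255, 150, 1], [0, 0, -19, 228, 305, 150, 1], [0, 0, -19, 265, 355, 150, 1], [0, 0, -19, 302, 405, 150, 1], [0, 0, -19, 340, 455, 150, 1], [0, 0, -19, 378, 505, 150, 1], [0, 0, -19, 415, 555, 150, 1]]

```text
t: 1.7
eef_pos: [0.5344, -0.026, 0.3555]
ee_rot: [[0.996, -0.091, 0.0], [-0.091, -0.996, -0.001], [0.0, 0.001, -1.0]]
wrist_force: [0.5, -1.1, -0.7]
opening: 0.094
finger_force: 0.0
```

>>> move_arm:
  rows:
    - [[0, 0, 0, 20, 25, 0, 1], [0, 0, 0, 40, 51, 0, 1], [0, 0, 0, 40, 51, 0, 1], [0, 0, 0, 40, 51, -40, 1], [0, 0, 0, 40, 51, -80, 1], [0, 0, 0, 40, 51, -105, 1], [0, 0, 0, 40, 51, -121, 1], [0, 0, 0, 40, 51, -121, 1], [0, 0, 0, 40, 51, -121, 1]]

```text
t: 2.82
eef_pos: [0.5742, 0.0228, 0.2357]
ee_rot: [[0.996, -0.092, 0.002], [-0.092, -0.996, -0.0], [0.002, 0.0, -1.0]]
wrist_force: [-0.4, 0.1, 0.5]
opening: 0.0941
finger_force: 0.0
```

```bash
python3 - <<'E'
from h import *
S=cam('scene');T=cam('top')
a=cv2.resize(S['image'][150:270,230:390],None,fx=3.5,fy=3.5,interpolation=cv2.INTER_CUBIC)
cv2.imwrite('pics/j1.png',a);print(env.get_obs()['eef_pos'],env.get_obs()['wrist_force'])
E
```

```text
[0.5743 0.023  0.2358] [0.7782 1.5114 0.6044]
```

View pics/j1.png

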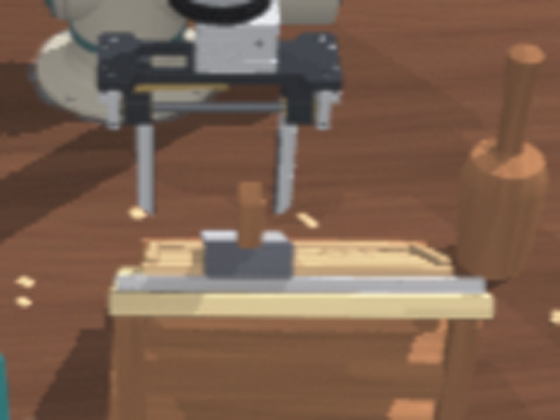

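The crop shows the fingers straddling the handle (≈(250,205)), with the right finger close to it. I'll centre by +18, +25 mm and close.

>>> move_arm:
  rows:
    - [[0, 0, 0, 9, 13, 0, 1], [0, 0, 0, 18, 25, 0, 1], [0, 0, 0, 18, 25, 0, 1], [0, 0, 0, 18, 25, 0, -0.3], [0, 0, 0, 18, 25, 0, -1], [0, 0, 0, 18, 25, 0, -1], [0, 0, 0, 18, 25, 0, -1], [0, 0, 0, 18, 25, 0, -1], [0, 0, 0, 18, 25, 0, -1], [0, 0, 0, 18, 25, 0, -1]]

```text
t: 4.18
eef_pos: [0.5915, 0.0482, 0.2345]
ee_rot: [[0.996, -0.092, 0.0], [-0.092, -0.996, -0.0], [0.0, 0.0, -1.0]]
wrist_force: [0.1, 0.1, 0.3]
opening: 0.0275
finger_force: 0.0
```

>>> move_arm:
  rows:
    - [[0, 0, 0, 0, 0, 0, -1], [0, 0, 0, 0, 0, 0, -1], [0, 0, 0, 0, 0, 0, -1], [0, 0, 0, 0, 0, 0, -1], [0, 0, 0, 1, 8, 0, -1], [0, 0, 0, 2, 18, 0, -1], [0, 0, 0, 3, 30, 0, -1], [0, 0, 0, 4, 42, 0, -1], [0, 0, 0, 5, 54, 0, -1], [0, 0, 0, 6, 66, 0, -1], [0, 0, 0, 8, 78, 0, -1], [0, 0, 0, 8, 78, 0, -1]]

```text
t: 5.68
eef_pos: [0.6004, 0.1286, 0.2345]
ee_rot: [[0.996, -0.09, 0.002], [-0.09, -0.996, 0.003], [0.002, -0.003, -1.0]]
wrist_force: [4.1, 1.0, -0.5]
opening: 0.0202
finger_force: 30.0
```

>>> move_arm:
  rows:
    - [[0, 0, 0, 0, 8, 0, -1], [0, 0, 0, 1, 15, 0, -1], [0, 0, 0, 1, 20, 0, -1], [0, 0, 0, 2, 24, 0, -1], [0, 0, 0, 2, 26, 0, -1], [0, 0, 0, 2, 28, 0, -1], [0, 0, 0, 2, 28, 0, -1]]

```text
t: 6.55
eef_pos: [0.6033, 0.1537, 0.2346]
ee_rot: [[0.996, -0.092, 0.003], [-0.092, -0.996, -0.001], [0.004, 0.0, -1.0]]
wrist_force: [6.5, -2.7, -2.3]
opening: 0.0197
finger_force: 30.0
```

>>> move_arm:
  rows:
    - [[0, 0, 0, 0, 2, 0, -1], [0, 0, 0, 0, 4, 0, -1], [0, 0, 0, 0, 4, 0, -1]]

```text
t: 6.92
eef_pos: [0.6033, 0.1539, 0.2345]
ee_rot: [[0.996, -0.093, 0.003], [-0.093, -0.996, -0.007], [0.004, 0.007, -1.0]]
wrist_force: [6.7, -9.8, -2.8]
opening: 0.0201
finger_force: 30.0
```

>>> move_arm:
  rows:
    - [[0, 0, 0, 0, 0, 0, 0.2], [0, 0, 0, 0, -3, 0, 0.2], [0, 0, 0, 0, -3, 0, 0.2], [0, 0, 0, 0, -3, 0, 0.2], [0, 0, 0, 0, -3, 30, 0.2], [0, 0, 0, 0, -3, 80, 0.5], [0, 0, 0, -40, -50, 120, 1], [0, 0, 0, -50, -100, 120, 1], [0, 0, 5, -60, -150, 120, 1], [0, 0, 10, -70, -200, 120, 1], [0, 0, 15, -80, -250, 120, 1], [0, 0, 20, -90, -300, 120, 1]]

```text
t: 8.43
eef_pos: [0.5109, -0.1429, 0.3547]
ee_rot: [[0.966, 0.258, 0.0], [0.258, -0.966, 0.0], [0.0, -0.0, -1.0]]
wrist_force: [-0.5, 0.0, -0.0]
opening: 0.0941
finger_force: 0.0
```

```bash
python3 - <<'E'
from h import *
T=cam('top','top2.png')
a=cv2.resize(T['image'][150:260,180:320],None,fx=5,fy=5,interpolation=cv2.INTER_CUBIC)
cv2.imwrite('pics/t2.png',a)
E
```

```text
(no output)
```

View pics/t2.png

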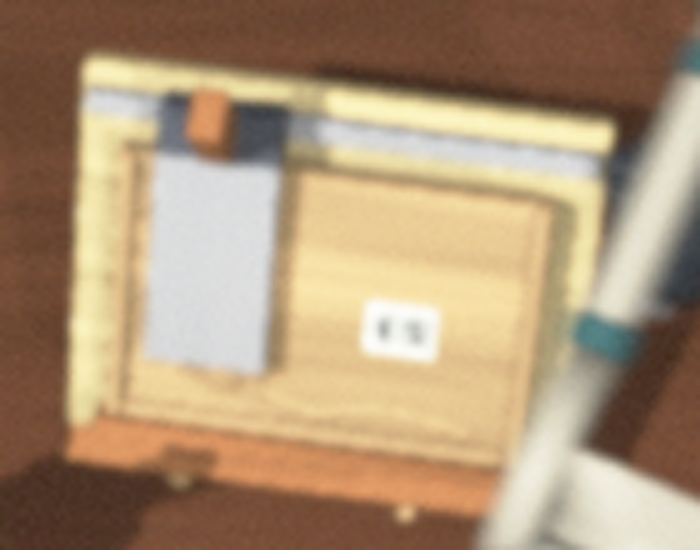

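The label is uncovered, centred at crop (401,330), and the plate's right edge runs from (285,170) to (268,372), about 75 mm from the label. Next I compute the label's pose.

```bash
python3 - <<'E'
from h import *
T=cam('top')
t=lambda u,v:(180+(u-2)/5,150+(v-2)/5)
UL=onz(T,*t(85,57),.191);UR=onz(T,*t(615,120),.191);yd=(UL-UR);L=np.linalg.norm(yd);yd/=L
im=T['image'][150:260,180:320];g=cv2.resize(im,None,fx=5,fy=5,interpolation=cv2.INTER_CUBIC)
m=cv2.inRange(cv2.cvtColor(g,cv2.COLOR_BGR2HSV),(0,0,190),(180,45,255));m=cv2.morphologyEx(m,cv2.MORPH_CLOSE,np.ones((21,21)))
for c in cv2.findContours(m,0,2)[0]:
    r=cv2.minAreaRect(c); 
    if 1500<cv2.contourArea(c)<9000: print('blob',r)
xh=np.cross(yd,[0,0,1]);c,s=np.cos(np.radians(35)),np.sin(np.radians(35))
n=c*np.array([0,0,1])-s*xh;xs=c*xh+s*np.array([0,0,1])
O=(UL+UR)/2-.115*xs
print('yd',yd,L,'n',n,'xs',xs,'O',O)
def onp(p,h):
    o,d=ray(T,*t(*p));return o+d*(((O+h*n-o)@n)/(d@n))
l=onp((401,330),.02);e=onp((275,270),.039);h=onp((0,0),0)
print('label',l,'plate edge dy',(e-l)@yd,'label deck coords',(l-O)@xs,(l-O)@yd)
B=np.c_[xs,yd,n];q=[(364,298),(440,307),(437,362),(361,355)];P=[onp(p,.02) for p in q]
print([np.linalg.norm(P[i]-P[(i+1)%4]) for i in range(4)])
print('scanner origin goal',l+.05*n)
E
```

```text
blob ((399.8819580078125, 329.7626037597656), (78.24198913574219, 56.82160186767578), 7.943471908569336)
blob ((676.1695556640625, 223.37123107910156), (51.20772171020508, 210.4075469970703), 24.863697052001953)
blob ((460.70562744140625, 149.4463348388672), (282.62359619140625, 30.294635772705078), 7.539444923400879)
blob ((119.91915130615234, 104.37666320800781), (72.36779022216797, 30.20123291015625), 7.352379322052002)
yd [0.0977 0.9952 0.    ] 0.30031161695423403 n [-0.5708  0.056   0.8192] xs [ 0.8152 -0.08    0.5736] O [0.5417 0.0929 0.125 ]
label [0.5097 0.0528 0.1299] plate edge dy 0.07268786511587418 label deck coords -0.02012403665158155 -0.04308130769780499
[np.float64(0.043903593473082064), np.float64(0.03485087574470453), np.float64(0.04426573034514058), np.float64(0.03614819886480056)]
scanner origin goal [0.4812 0.0556 0.1708]
```

>>> move_arm:
  rows:
    - [[0, 0, 3, -11, -60, 0, 1], [0, 0, 7, -23, -122, 0, 1], [0, 0, 7, -23, -122, 0, 1], [0, 0, 7, -23, -122, -50, 1], [0, 0, 7, -23, -122, -100, 1], [0, 0, 7, -23, -122, -150, 1], [0, 0, 7, -23, -122, -200, 1], [0, 0, 7, -23, -122, -200, 1]]

```text
t: 9.52
eef_pos: [0.4864, -0.2601, 0.1513]
ee_rot: [[0.929, 0.371, -0.007], [0.371, -0.929, 0.006], [-0.004, -0.008, -1.0]]
wrist_force: [-0.6, -0.5, 1.0]
opening: 0.0942
finger_force: 0.0
```

```bash
python3 - <<'E'
from h import *
S=cam('scene');T=cam('top')
a=cv2.resize(S['image'][170:290,130:270],None,fx=4,fy=4,interpolation=cv2.INTER_CUBIC)
cv2.imwrite('pics/s1.png',a);print(env.get_obs()['eef_pos'])
E
```

```text
[ 0.4897 -0.2631  0.1559]
```

View pics/s1.png

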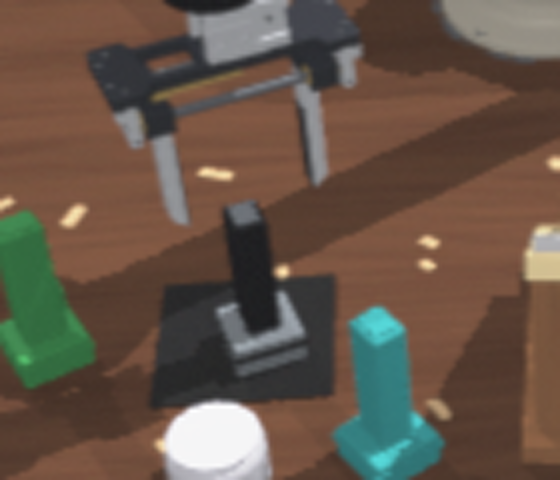

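The crop shows the fingers straddling the scanner cap (≈(243,212)), parallel to its sides. I descend and grip.

>>> move_arm:
  rows:
    - [[0, 0, 0, -1, -2, -25, 1], [0, 0, 0, -1, -2, -50, 1], [0, 0, 0, -1, -2, -75, 1], [0, 0, 0, -1, -2, -75, 1], [0, 0, 0, -1, -2, -75, 1], [0, 0, 0, -1, -2, -75, -0.2], [0, 0, 0, -1, -2, -75, -1], [0, 0, 0, -1, -2, -75, -1], [0, 0, 0, -1, -2, -75, -1], [0, 0, 0, -1, -2, -75, -1], [0, 0, 0, -1, -2, -75, -1], [0, 0, 0, -1, -2, -75, -1]]

```text
t: 11.12
eef_pos: [0.4874, -0.2657, 0.0794]
ee_rot: [[0.929, 0.37, -0.0], [0.37, -0.929, 0.0], [-0.0, -0.0, -1.0]]
wrist_force: [0.1, -1.0, -3.6]
opening: 0.0283
finger_force: 29.4
```

>>> move_arm:
  rows:
    - [[0, 0, 0, 0, 0, 10, -1], [0, 0, 0, 0, 0, 40, -1], [0, 0, 0, 0, 0, 80, -1], [0, 0, 0, 0, 0, 120, -1], [0, 0, 0, 0, 0, 160, -1], [0, 0, 0, 0, 0, 200, -1], [0, 0, 0, -10, 15, 230, -1], [0, 0, -5, -25, 55, 230, -1], [0, 0, -10, -40, 95, 230, -1], [0, 0, -15, -55, 140, 230, -1], [0, 0, -20, -70, 185, 230, -1], [0, 0, -25, -85, 230, 230, -1]]

```text
t: 12.62
eef_pos: [0.4014, -0.0343, 0.3096]
ee_rot: [[0.998, -0.06, -0.0], [-0.06, -0.998, 0.0], [-0.0, -0.0, -1.0]]
wrist_force: [0.6, 0.9, -2.9]
opening: 0.0284
finger_force: 29.5
```

>>> move_arm:
  rows:
    - [[0, 0, -2.3, -5, 30, 0, -1], [0, 0, -2.3, -10, 65, 0, -1], [0, 0, -2.3, -17, 101, 0, -1], [0, 0, -2.3, -17, 101, 0, -1], [0, 0, -2.3, -17, 101, 0, -1]]

```text
t: 13.25
eef_pos: [0.3853, 0.0649, 0.3096]
ee_rot: [[0.995, -0.096, 0.0], [-0.096, -0.995, -0.001], [0.0, 0.001, -1.0]]
wrist_force: [0.0, 0.4, -3.2]
opening: 0.0284
finger_force: 29.5
```

Now the tilt (−35° about the deck's y axis).

>>> move_arm:
  rows:
    - [[-0.7, -7, 0, 0, 0, 0, -1], [-1.4, -14, 0, 0, 0, 0, -1], [-2, -21, 0, 0, 0, 0, -1], [-2.7, -28, 0, 0, 0, 0, -1], [-3.4, -34.8, 0, 0, 0, 0, -1], [-3.4, -34.8, 0, 0, 0, 0, -1], [-3.4, -34.8, 0, 0, 0, 0, -1]]

```text
t: 14.12
eef_pos: [0.3862, 0.0647, 0.3102]
ee_rot: [[0.816, -0.098, 0.57], [-0.08, -0.995, -0.057], [0.573, 0.0, -0.82]]
wrist_force: [-0.2, -0.0, -4.0]
opening: 0.0279
finger_force: 30.0
```

```bash
python3 - <<'E'
from h import *
S=cam('scene','s3.png');T=cam('top')
a=cv2.resize(S['image'][110:290,150:400],None,fx=3,fy=3,interpolation=cv2.INTER_CUBIC)
b=cv2.resize(T['image'][150:300,180:350],None,fx=2,fy=2)
cv2.imwrite('pics/sc.png',a)
o=env.get_obs();print(o['eef_pos'],o['ee_rot'],o['joint_pos'])
n=np.array([-.5708,.056,.8192]);z=np.array(o['ee_rot'])[:,2];print('angle',np.degrees(np.arccos(-z@n)))
l=np.array([.5097,.0528,.1299]);print('to goal mm',1e3*(l+.1254*n-o['eef_pos']))
E
```

```text
[0.3869 0.0648 0.3105] [[ 0.8156 -0.0982  0.5702]
 [-0.0803 -0.9952 -0.0565]
 [ 0.573   0.0003 -0.8196]] [ 0.1037 -0.3979  2.0319 -0.1461  0.9123  1.8268]
angle nan
to goal mm [ 51.2118  -5.0089 -77.8676]<stdin>:7: RuntimeWarning: invalid value encountered in arccos
```

View pics/sc.png

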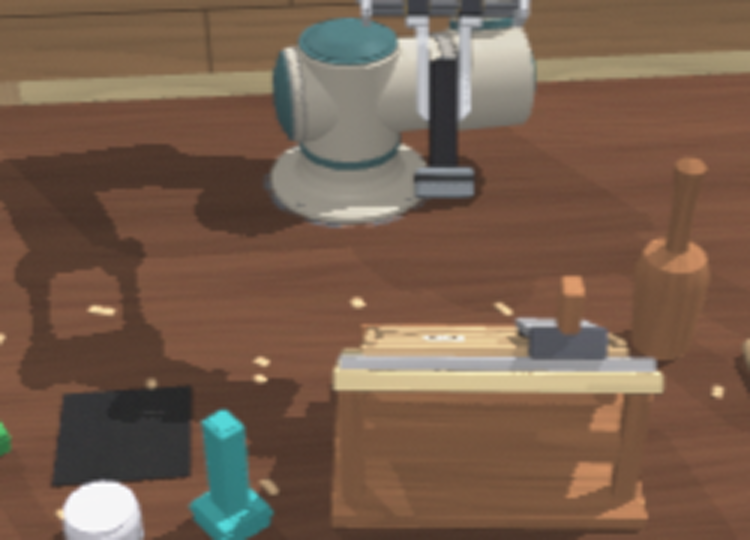

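The scanner hangs straight and tilted at crop (443,120), and the label is visible at crop (442,338). I go to the standoff.

```bash
python3 - <<'E'
from h import *
S=cam('scene');T=cam('top')
print(proj(S,np.array([.5097,.0528,.1299])),(150+441/3,110+337/3))
print(tri(T,(180+398/5,150+328/5),S,(150+441/3,110+337/3)))
E
```

```text
[297.0343 222.7269] (297.0, 222.33333333333331)
(array([0.5094, 0.053 , 0.1312]), np.float64(0.0005764060651892377))
```

>>> move_arm:
  rows:
    - [[0, 0, 0, 8, -1, -12, -1], [0, 0, 0, 17, -2, -26, -1], [0, 0, 0, 25, -3, -39, -1], [0, 0, 0, 34, -4, -52, -1], [0, 0, 0, 40, -4, -62, -1], [0, 0, 0, 40, -4, -62, -1]]

```text
t: 15.08
eef_pos: [0.4255, 0.061, 0.2464]
ee_rot: [[0.817, -0.097, 0.568], [-0.08, -0.995, -0.056], [0.571, 0.001, -0.821]]
wrist_force: [-0.5, 0.3, -3.7]
opening: 0.028
finger_force: 30.0
```

Triangulation agrees with the label to about 1 mm. I make the final approach and hold.

>>> move_arm:
  rows:
    - [[0, 0, 0, 5, 0, -5, -1], [0, 0, 0, 9, -1, -9, -1], [0, 0, 0, 12, -1, -13, -1], [0, 0, 0, 12, -1, -13, -1], [0, 0, 0, 12, -1, -13, -1], [0, 0, 0, 12, -1, -13, -1], [0, 0, 0, 12, -1, -13, -1], [0, 0, 0, 12, -1, -13, -1], [0, 0, 0, 12, -1, -13, -1], [0, 0, 0, 12, -1, -13, -1], [0, 0, 0, 12, -1, -13, -1], [0, 0, 0, 12, -1, -13, -1]]

```text
t: 16.58
eef_pos: [0.4375, 0.0602, 0.2345]
ee_rot: [[0.816, -0.097, 0.57], [-0.079, -0.995, -0.056], [0.573, 0.0, -0.82]]
wrist_force: [-0.6, -0.3, -3.6]
opening: 0.028
finger_force: 30.0
```

```bash
python3 - <<'E'
from h import *
S=cam('scene')
a=cv2.resize(S['image'][130:260,230:390],None,fx=4,fy=4,interpolation=cv2.INTER_CUBIC)
cv2.imwrite('pics/hold.png',a)
o=env.get_obs();R=np.array(o['ee_rot']);n=np.array([-.5708,.056,.8192])
w=o['eef_pos']+.0754*R[:,2];l=np.array([.5096,.0529,.1305]);print('offset window-label',w-l,'dist',(w-l)@n,'lat',(w-l)-((w-l)@n)*n,'cos',-R[:,2]@n)
E
```

```text
offset window-label [-0.0291  0.0031  0.0422] dist 0.051352389089046394 lat [0.0002 0.0002 0.0001] cos 1.0000184959673222
```

View pics/hold.png

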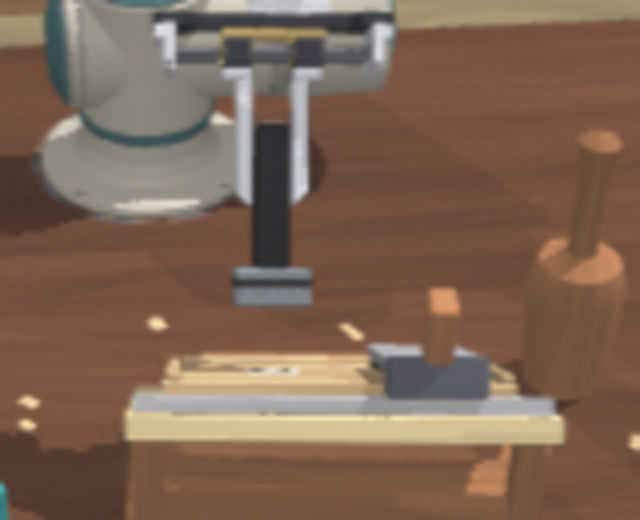

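The crop shows the scanner head (≈(272,286)) clear of the panel and aligned above the label (≈(273,370)). Distance 51 mm, lateral offset under 1 mm. I hold a bit longer, then withdraw.

>>> move_arm:
  rows:
    - [[0, 0, 0, 0, 0, 0, -1], [0, 0, 0, 0, 0, 0, -1], [0, 0, 0, 0, 0, 0, -1], [0, 0, 0, 0, 0, 0, -1], [0, 0, 0, 0, 0, 0, -1], [0, 0, 0, 0, 0, 0, -1], [0, 0, 0, -8, 1, 12, -1], [0, 0, 0, -20, 2, 30, -1], [0, 0, 0, -35, 3, 52, -1], [0, 0, 0, -52, 5, 76, -1], [0, 0, 0, -52, 5, 76, -1], [0, 0, 0, -52, 5, 76, -1]]

```text
t: 18.12
eef_pos: [0.3852, 0.0652, 0.3095]
ee_rot: [[0.816, -0.097, 0.569], [-0.079, -0.995, -0.056], [0.572, 0.0, -0.82]]
wrist_force: [-0.3, -0.5, -3.4]
opening: 0.0279
finger_force: 30.0
```

>>> move_arm:
  rows:
    - [[0.7, 7, 0, 0, 0, 0, -1], [1.4, 14, 0, 0, 0, 0, -1], [2, 21, 0, 0, 0, 0, -1], [2.7, 28, 0, 0, 0, 0, -1], [3.4, 34.8, 0, 0, 0, 0, -1], [3.4, 34.8, 0, 0, 0, 0, -1], [3.4, 34.8, 0, 10, -40, 0, -1], [3.4, 34.8, 0, 22, -85, 0, -1], [3.4, 34.8, 0, 36, -135, 0, -1], [3.4, 34.8, 0, 50, -185, 0, -1], [3.4, 34.8, 0, 64, -235, 0, -1], [3.4, 34.8, 0, 64, -235, 0, -1]]

```text
t: 19.62
eef_pos: [0.4499, -0.1732, 0.3094]
ee_rot: [[0.995, -0.101, 0.001], [-0.101, -0.995, -0.003], [0.001, 0.003, -1.0]]
wrist_force: [-0.3, 1.0, -3.1]
opening: 0.028
finger_force: 30.0
```

>>> move_arm:
  rows:
    - [[0, 0, 7, 7, -30, 0, -1], [0, 0, 14, 14, -65, 0, -1], [0, 0, 21, 25, -107, 0, -1], [0, 0, 27, 25, -107, 0, -1], [0, 0, 27, 25, -107, -40, -1], [0, 0, 27, 25, -107, -80, -1], [0, 0, 27, 25, -107, -120, -1], [0, 0, 27, 25, -107, -160, -1], [0, 0, 27, 25, -107, -190, -1], [0, 0, 27, 25, -107, -210, -1], [0, 0, 27, 25, -107, -218, -1], [0, 0, 27, 25, -107, -218, -1]]

```text
t: 21.12
eef_pos: [0.4743, -0.2761, 0.0926]
ee_rot: [[0.931, 0.366, 0.0], [0.366, -0.931, -0.0], [0.0, 0.0, -1.0]]
wrist_force: [0.4, -0.8, -3.5]
opening: 0.0275
finger_force: 30.0
```

```bash
python3 - <<'E'
from h import *
o=env.get_obs();print(o['eef_pos'],o['ee_rot'])
E
```

```text
[ 0.4743 -0.2761  0.0926] [[ 0.9306  0.3661  0.0002]
 [ 0.3661 -0.9306 -0.0001]
 [ 0.0001  0.0002 -1.    ]]
```

>>> move_arm:
  rows:
    - [[0, 0, 0, 1, -4, -3, -1], [0, 0, 0, 1, -4, -6, -1], [0, 0, 0, 1, -4, -9, -1], [0, 0, 0, 1, -4, -11, -1], [0, 0, 0, 1, -4, -12, -1], [0, 0, 0, 1, -4, -12.5, -1], [0, 0, 0, 1, -4, -12.5, -1], [0, 0, 0, 1, -4, -12.5, -1]]

```text
t: 22.12
eef_pos: [0.4755, -0.2808, 0.0801]
ee_rot: [[0.931, 0.366, 0.0], [0.366, -0.931, -0.0], [0.0, 0.0, -1.0]]
wrist_force: [-0.1, 0.2, -3.6]
opening: 0.0276
finger_force: 30.0
```

>>> move_arm:
  rows:
    - [[0, 0, 0, 0, 0, -0.5, -1], [0, 0, 0, 0, 0, -1, -1], [0, 0, 0, 0, 0, -1, -1], [0, 0, 0, 0, 0, -1, -1]]

```text
t: 22.62
eef_pos: [0.4756, -0.2809, 0.0795]
ee_rot: [[0.931, 0.366, 0.0], [0.366, -0.931, -0.0], [0.0, 0.0, -1.0]]
wrist_force: [-1.4, 1.0, 2.0]
opening: 0.028
finger_force: 30.0
```

Contact: the weight is now borne by the mat. I release and rise.

>>> move_arm:
  rows:
    - [[0, 0, 0, 0, 0, 0, -0.3], [0, 0, 0, 0, 0, 0, 0.2], [0, 0, 0, 0, 0, 0, 0.6], [0, 0, 0, 0, 0, 0, 0.6], [0, 0, 0, 0, 0, 0, 0.6], [0, 0, 0, 0, 0, 30, 0.6], [0, 0, 0, 0, 0, 70, 0.6], [0, 0, 0, 0, 0, 120, 0.6], [0, 0, 0, -40, 0, 160, 0.6], [0, 0, 0, -90, 0, 180, 0.6], [0, 0, 0, -140, 0, 180, 0.6], [0, 0, 0, -140, 0, 180, 0.6]]

```text
t: 24.12
eef_pos: [0.333, -0.2803, 0.2597]
ee_rot: [[0.932, 0.363, -0.0], [0.363, -0.932, -0.001], [-0.0, 0.001, -1.0]]
wrist_force: [0.9, -0.8, 0.2]
opening: 0.0754
finger_force: 0.0
```

```bash
python3 - <<'E'
from h import *
S=cam('scene');T=cam('top')
a=cv2.resize(S['image'][190:310,120:430],(775,300),interpolation=cv2.INTER_CUBIC)
b=cv2.resize(T['image'][150:265,140:440],(775,297),interpolation=cv2.INTER_CUBIC)
cv2.imwrite('pics/end.png',np.vstack([a,b]))
E
```

```text
(no output)
```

View pics/end.png

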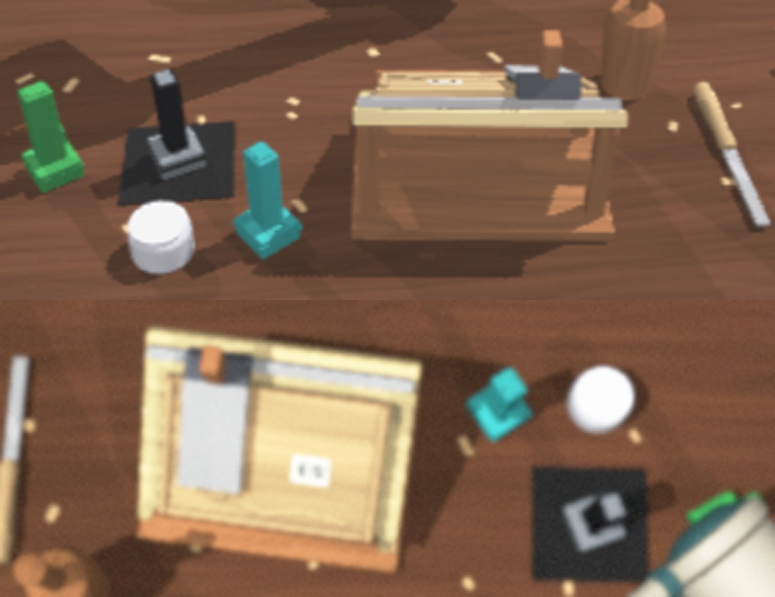

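The scanner stands upright in the middle of the mat (head ≈ (594,521), mat centre ≈ (590,523)). The jaw is open with the label visible, and the bystanders have not moved.

```bash
python3 -c "
from bench import env
print(env.job_done())"
```

```text
the job is handed in; nothing more can be done
None
```

The job is handed in at about 24 s: the jaw is open to its stop, the scanner was held squarely about 5 cm from the label for over a second, and it now stands upright in the middle of its mat with the mallet, gouge and wax tin left where they were.

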